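# Fetch a paint jar from the counter dispenser

### The arm

A 6-joint arm with a two-finger parallel gripper is mounted at the origin on the work surface. World frame = base frame: x ahead of the robot, y to its left, z up, the work surface at z = 0. Lengths are in m, angles in rad, forces in N, time in s.
With the tool pointing down it reaches from about 0.35 to 0.975 m from the base axis. Payload 4.9 kg.
Tool frame: the origin (TCP) lies midway between the tips of the shut fingers; the grasp point (between the pads) lies 19 mm behind it; z points along the fingers, y is the direction in which the jaws open and shut (so a half turn about z gives the same grasp; the last joint's range is limited). The gripper opens to 85 mm and grips with 20 to 120 N. Pads are 22 mm wide; open, the fingers measure 114 mm over their backs; the gripper's body (76 mm by 85 mm) begins 54 mm behind the grasp point. The pads swing forward as they close: fully open they stand 13 mm farther back than shut.
Start: joints at [1.016, 0.053, 1.613, -0, 1.476, -0.119], TCP at [0.264, 0.567, 0.195] pointing down, gripper open.
Joint ranges: [-3.01, 3.01], [-1.01, 2.22], [0.06, 2.58], [-1.02, 4.17], [0.09, 2.62], [-3.14, 3.14]. Speed limits (rad/s): [2.57, 2.57, 3.14, 3.14, 3.14, 3.14].

### API

Orientations are given as a unit quaternion [w, x, y, z].
In Python, from plant import manip, cams gives the robot as it stands.
- The arm moves only by the tool jog_arm, never from a script. Its argument "targets" is a list of rows, each a list of 4 numbers: the shift along the tool's x, y, z in m, then the turn about the tool's z in degrees. A call has 1 to 5 rows; each row is the pose to reach, as a shift and turn from the pose commanded when the call began, along the tool's axes at that moment; what a row does not reach only later rows make up. A row lasts 1/12 s, in which the tool goes at most 41.7 mm and 7.16 degrees, less where a joint would pass 70% of its speed; a pose out of reach is approached as far as the arm can. A call with a gripper value outside its range is refused whole. "fingers" is the opening, from 0 (shut) to 1 (fully open), set as the call begins (left out, the last holds). The fingers move at their own pace and stop on an object; the grip force is fixed at half the most. Time passes only in rows, so rows that repeat a pose let the fingers close. It gives the time, the measured TCP pose, the force and the opening at its end, in the units of the state.
- manip.state(): the state, without advancing time (a new reading comes with each control period).
- cams.grab_frame(name): name is "scene" or "top" or "wrist"; returns the picture (384x512x3 uint8, red, green, blue); there is no depth.
- cams.get_calibration(name): a dict with "camera_matrix" (3x3 intrinsics, pixels), "distortion" ([k1, k2, p1, p2, k3] as OpenCV has them; the pictures are not rectified), "cam_to_world" (4x4, takes a point from camera to world coordinates). Camera axes: x right, y up, looking along -z (the intrinsics and any distortion apply to the point x, -y, -z); pixel columns grow to the right and rows downward; lengths in m; the calibration is good to about 2 mm. A picture is of the moment at which its call begins: read the wrist's pose just before it. get_calibration takes no time and is no camera call; for the wrist camera it gives the pose at the moment of the call.
- manip.job_done(): hands the job in, once; it reports no verdict.
The state is a dict: "time": time; "joint_pos": joint angles; "joint_vel": joint speeds; "joint_efforts": joint torques, N m; "tool_pos": TCP position; "tool_rot": TCP orientation; "contact_force": force on the tool from outside, world axes, zero at the start; "ft_torque": the same for the moment, N m; "gripper_width": opening from 0.0 (shut) to 1.0 (fully open).
Only numpy, scipy, OpenCV 4.12 (cv2) and the standard library are available. Lean on these libraries where they do the work, as an engineer would, in place of code of your own. Each camera call takes 0.05 s, during which the arm holds its last target. There are 200 camera calls.

### The job

Fetch a paint jar for an order: pull the dispenser's door wide open (at least square to the front), then swing the feed lever on its roof all the way to its stop, so that the jar is pushed out onto the apron, and let the lever spring back home. Stand the jar upright on the floor of the shallow black tray and shut the dispenser's door fully again. Leave the spray can, the thinner bottle and the kit box where they are.

Things in the scene. Friction and masses are not known exactly. Their poses are not given: they have to be found in the camera images.
- dispenser: Fixed low dark steel cabinet with a clear roof: 200 deep (local x) x 166 wide (local y) x 106 mm high. Origin: centre of the cabinet's underside, at table height. Local -x is its front (the door); local +y is the left side and -y the right side for a person facing the front, looking along local +x. The front faces roughly world -y.
- apron (a point): Centre of the jar's path on the apron, local (-156, 0, 10) mm of the dispenser: about where the fed jar's underside centre comes to stand. The apron is the 10 mm base plate running on in front of the cabinet, local x -100 to -200 mm, with a 6 mm high lip at its far edge; the inside floor is level with it, and guide rails 68 mm apart lead the jar out straight along local -x.
- door (a joint): Angle (rad) of the grey door on the front: 0 shut (stop) to 1.9 wide open (stop), counter-clockwise seen from above. Hinge line upright on the front's right edge, local (-101, -75) mm. Light friction hinge (0.06 N m): stays where left; may start up to 0.2 ajar. Panel 150 wide, 8 thick, 82 mm high, from 13 to 95 mm above the table. Past square it clears the apron.
- door_pull (a point): Upper free end of the door's pull, 95 mm above the table: an L-shaped 12 mm round steel bar, upright, its axis 35 mm out from the door's outer face and 125 mm from the hinge along the door; the top 50 mm of the upright is free on all sides, below that the bar turns level into the door. Its x and y axes are the door's: -x points out of the outer face, y from the hinge to the free edge.
- door_hinge (a point): Point on the vertical hinge line, in the plane of the door's inner face, 95 mm above the table. Its x and y axes are the door's: the panel lies from x = 0 to -8 mm and y = 0 to 150 mm.
- feed_lever (a joint): Angle (rad) of the flat steel lever on the roof: 0 home; swings counter-clockwise seen from above (post towards the dispenser's front) to a hard stop at 1.0. Its spring resists with 3 N at the post at home, 8 N at the stop, and brings it home when let go. It drives a pusher inside, 100 mm for the full swing, that shoves the jar out along local -x and goes back with the lever.
- lever_post (a point): Centre of the top of the lever's upright black grip post, 16 mm diameter, 95 mm from the pivot; the post's top is 169 mm above the table, and it stands free above 121 mm (the flat lever arm is below that). At home the post is at local (66, 38) mm of the dispenser, at the stop near (-26, 38) mm.
- lever_pivot (a point): Point on the lever's vertical pivot axis, 123 mm above the table, at local (20, -45) mm of the dispenser.
- jar: The one loose paint jar, glass with paper label and grey screw cap, 40 mm diameter, 56 mm high, about 70 g. Origin: centre of its underside, z up its axis. It starts inside the dispenser behind the door, about 35 mm in from the front; out of reach until it is pushed out.
- tray: Fixed square shallow black plastic tray, 150 x 150 mm outside, walls 5 mm thick, 16 mm high, floor 5 mm thick, empty. Origin: centre of its underside.
- spray_can: Bystander: loose spray can, 52 mm diameter, 135 mm high. Origin: centre of its underside.
- thinner: Bystander: loose white bottle, 52 mm diameter, 110 mm high. Origin: centre of its underside.
- kit_box: Bystander: loose flat cardboard kit box with a white lid, 122 x 182 x 46 mm. Origin: centre of its underside.
There are look-alikes about, which are no part of the job. There is more than one size of the tray; the job needs the middle-sized.

How it is judged:
On the way, in this order (a step that is already met when the one before it is completed fails the run):
1. the door is swung wide open (at least 1.4 rad) (value of joint door above 1.4 rad), for 0.1 s.
2. the feed lever is swung to its stop (above 0.92 of 1.0 rad) (value of joint feed_lever above 0.92 rad).
3. the lever is back home with the jar pushed out in front of the dispenser (value of joint feed_lever below 0.08 rad and x of jar in the frame of dispenser below -0.13 m), for 0.1 s.
4. the jar stands on the tray's floor (z of jar in the frame of tray below 0.01 m and x of jar in the frame of tray between -0.056 and 0.056 m and y of jar in the frame of tray between -0.056 and 0.056 m), for 0.2 s.
At the end, for the whole second after the job is handed in: The jar stands upright (within 0.1 rad) and at rest on the tray's floor inside its walls, the door is shut (within 0.08 rad) and the feed lever is home (within 0.08 rad) (all of step 4 and z of jar in the frame of tray above 0 m and angle between jar's own z axis and vertical below 0.1 rad and linear speed of jar below 0.02 m/s and value of joint each of door, feed_lever below 0.08 rad); the robot touches nothing.
It fails at once if the spray can is moved by more than 30 mm (distance of spray_can from where it was at the start of the episode above 0.03 m).
It fails at once if the thinner bottle is moved by more than 30 mm (distance of thinner from where it was at the start of the episode above 0.03 m).
It fails at once if the kit box is moved by more than 30 mm (distance of kit_box from where it was at the start of the episode above 0.03 m).
It also fails if it takes over 72 s, if anything falls off the work surface, if the arm or the gripper's body presses on something with over 40 N, if the wrist force passes 120 N, or if a joint passes its speed limit or range.

## Working session

There is one attempt and no reset: what is moved stays moved. The work goes in short steps, Python scripts to look and compute and a tool call to move; the robot and the scene stay as the last step left them, time stands still between calls to the robot, and variables do not carry over. Pictures are saved under pics/ and viewed, about 8 in all and at most 12, crops included, and the job is handed in when it is done.

Besides the shell and the picture viewer there is one more tool, called after "Emit:" as name([rows], argument=value, ...), one row to a line, values as JSON. jog_arm: Moves the arm, as the interface text tells. Its arguments: {"type":"object","properties":{"targets":{"type":"array"},"fingers":{"type":"number"}},"required":["targets"]}

```bash
ls; mkdir -p pics; cat > h.py <<'E'
import numpy as np,cv2
from plant import manip,cams
def cal(n):
    c=cams.get_calibration(n);return np.array(c["camera_matrix"]),np.array(c["distortion"]),np.array(c["cam_to_world"])
def ray(n,uv,z,c=None):
    K,D,T=c or cal(n)
    p=cv2.undistortPoints(np.array(uv,float).reshape(-1,1,2),K,D).reshape(-1,2)
    d=np.c_[p[:,0],-p[:,1],-np.ones(len(p))]@T[:3,:3].T
    o=T[:3,3];return o+d*((np.asarray(z)-o[2])/d[:,2])[:,None]
def proj(n,P,c=None):
    K,D,T=c or cal(n)
    q=(np.array(P,float).reshape(-1,3)-T[:3,3])@T[:3,:3]
    q=q*[1,-1,-1];return cv2.projectPoints(q,np.zeros(3),np.zeros(3),K,D)[0].reshape(-1,2)
def snap(n,f,crop=None,s=1):
    c=cal(n);im=cams.grab_frame(n)[:,:,::-1].copy()
    cv2.imwrite(f"pics/{f}_raw.png",im)
    if crop: x0,y0,x1,y1=crop;im=im[y0:y1,x0:x1]
    cv2.imwrite(f"pics/{f}.png",cv2.resize(im,None,fx=s,fy=s,interpolation=cv2.INTER_CUBIC));return c
E
python3 - <<'E'
from h import *
snap("top","top",None,1.5);snap("scene","scene",None,1.5)
for n in("top","scene"):print(cal(n)[2].round(3).tolist())
print(manip.state())
E
```

```text
pics
[[0.022, 0.981, -0.194, 0.289], [-1.0, 0.025, 0.017, -0.102], [0.022, 0.193, 0.981, 1.514], [0.0, 0.0, 0.0, 1.0]]
[[0.479, -0.557, 0.678, 1.361], [0.878, 0.305, -0.369, -0.562], [-0.001, 0.772, 0.635, 0.847], [0.0, 0.0, 0.0, 1.0]]
{'time': 0.1, 'joint_pos': array([ 1.01602632e+00,  5.33007794e-02,  1.61415493e+00, -5.89325499e-06,
        1.47600864e+00, -1.18990916e-01]), 'joint_vel': array([ 0.00177355, -0.00327578, -0.00418019,  0.00151311,  0.00017715,
        0.00046939]), 'joint_efforts': array([ 9.69221401e-05, -3.94906282e+01, -3.71362424e+01, -1.02471045e-04,
        4.03752216e-03, -1.38433086e-05]), 'tool_pos': array([0.26348347, 0.56604846, 0.19388092]), 'tool_rot': array([-3.06571759e-04,  2.16169183e-01,  9.76355472e-01, -8.84215610e-04]), 'contact_force': array([-1.33322711, -0.1535681 , -0.68229271]), 'ft_torque': array([ 0.01407671,  0.03854977, -0.01951937]), 'gripper_width': 0.9989031967821741}
```

View pics/top.png

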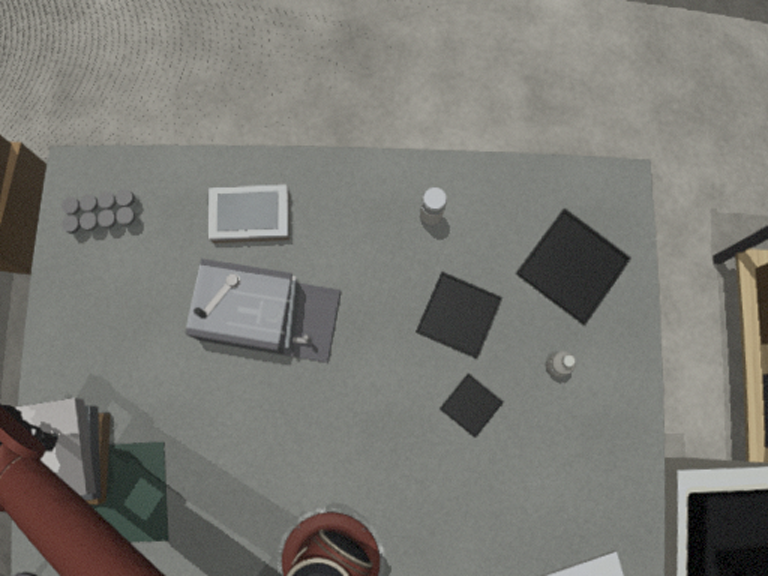

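View pics/scene.png

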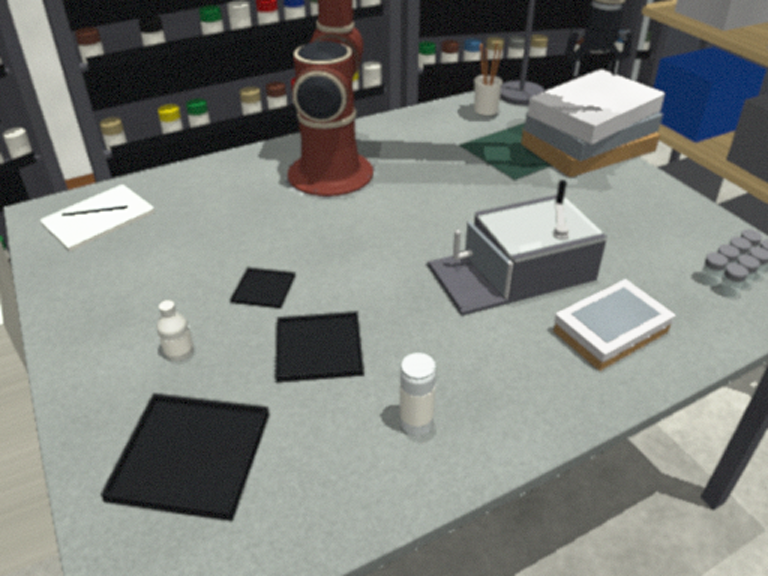

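The top view shows three black trays: large (573,266), middle (460,315), small (472,405). The dispenser is at (243,305), with its lever post at (200,312) and door pull at (303,340). The kit box is at (248,212), the can at (434,203) and the thinner at (562,363). I'll take one close crop to measure and check the choice.

```bash
python3 - <<'E'
import cv2
im=cv2.imread("pics/top_raw.png")[165:265,110:350]
cv2.imwrite("pics/crop1.png",cv2.resize(im,None,fx=3.33333,fy=3.33333,interpolation=cv2.INTER_CUBIC))
E
```

```text
(no output)
```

View pics/crop1.png

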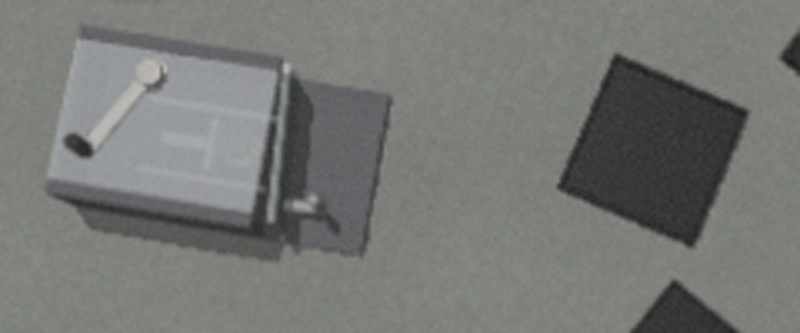

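```bash
cat > fit.py <<'E'
from h import *
P=np.array([[82,27],[283,60],[47,185],[255,215],[150,72],[77,145],[390,95],[362,255]])/3.33333+[110,165]
Z=[.106]*4+[.123,.169,.013,.013]
L=np.array([[100,-83],[-100,-83],[100,83],[-100,83],[20,-45],[66,38],[-200,-83],[-200,83]])/1e3
W=ray("top",P,Z)[:,:2]
n=8
def fit(L,W):
    l=L-L.mean(0);w=W-W.mean(0)
    a=np.arctan2((l[:,0]*w[:,1]-l[:,1]*w[:,0]).sum(),(l*w).sum())
    R=np.array([[np.cos(a),-np.sin(a)],[np.sin(a),np.cos(a)]]);return a,R,W.mean(0)-R@L.mean(0)
a,R,t=fit(L,W);print(a,t);print(((W-t)@R-L).round(4).tolist())
T=np.array([[617,55],[747,112],[693,245],[560,187]])/3.33333+[110,165]
w=ray("top",T,[.016]*4)[:,:2];print("tray",w.mean(0),np.linalg.norm(np.roll(w,-1,0)-w,axis=1),w.round(3).tolist())
d=ray("top",np.array([[288,65],[270,222],[313,198]])/3.33333+[110,165],[.095]*3)
print("door local hinge,free,pull",((d[:,:2]-t)@R).round(4).tolist())
for n,uv,z in(("can",(434,195),.135),("thin",(569,358),.11),("kit",(250,210),.046)):print(n,ray("top",np.array(uv)/1.5,[z])[0])
for n,p,z in(("post",(.066,.038),.169),("apron",(-.156,0),.01),("hinge",(-.101,-.075),.095),("stop",(-.026,.038),.169)):print(n,R@p+t,z)
E
python3 fit.py
```

```text
1.4347612714532019 [0.54312545 0.20230522]
[[0.0004, 0.0031], [0.0002, 0.004], [0.0013, -0.0061], [-0.0013, -0.0112], [0.0005, 0.0012], [-0.0042, 0.0042], [0.0017, 0.0032], [0.0014, 0.0016]]
tray [ 0.54598583 -0.27347277] [0.14448983 0.14757271 0.14500617 0.1481802 ] [[0.642, -0.235], [0.587, -0.368], [0.45, -0.313], [0.505, -0.179]]
door local hinge,free,pull [[-0.1037, -0.0772], [-0.1147, 0.075], [-0.1509, 0.0458]]
can [ 0.78375624 -0.20458602  0.135     ]
thin [ 0.44260147 -0.49567758  0.11      ]
kit [0.76927311 0.20615941 0.046     ]
post [0.51442716 0.27284888] 0.169
apron [0.52196937 0.04774643] 0.01
hinge [0.60373536 0.09206712] 0.095
stop [0.5019505  0.18169883] 0.169
```

Tray side measures 0.146 m, so this is the middle one. The pull and hinge points agree with the dispenser fit. Next, a helper to turn world waypoints into jog rows.

```bash
cat > plan.py <<'E'
from h import *
from scipy.spatial.transform import Rotation as Ro
A=1.435;C=np.array([.540,.2025]);R2=np.array([[np.cos(A),-np.sin(A)],[np.sin(A),np.cos(A)]])
def loc(x,y): return R2@[x,y]+C
def pose():
    s=manip.state();q=s["tool_rot"];R=Ro.from_quat([q[1],q[2],q[3],q[0]]).as_matrix()
    return np.array(s["tool_pos"]),R,s
def door(th,r=0.043):  # pull position, world
    c,s=np.cos(th),np.sin(th);return loc(-.101+c*-r-s*.125,-.075-s*r+c*.125)
def lever(th):
    c,s=np.cos(th),np.sin(th);return loc(.020+c*.046-s*.083,-.045+s*.046+c*.083)
def plan(wps,p=None,R=None):
    """wps: (x,y,z,az of tool y) ; print rows in tool axes, az mod pi nearest"""
    p0,R0,s=pose();p=p0 if p is None else p;R=R0 if R is None else R
    az=np.arctan2(R[1,1],R[0,1])
    for w in wps:
        d=R.T@(np.array(w[:3])-p);t=-(w[3]-az);t=(t+np.pi/2)%np.pi-np.pi/2
        print((d*1e3).round(0).tolist(),"mm",round(np.degrees(t),1))
def st():
    p,R,s=pose();print("t",s["time"],"p",p.round(4),"az",round(float(np.arctan2(R[1,1],R[0,1])),3),"F",np.round(s["contact_force"],1),"w",round(s["gripper_width"],3),"j6",round(s["joint_pos"][5],2))
E
python3 - <<'E'
from plan import *
st();d=door(.06);print(d)
plan([(*d,.195,1.30),(*d,.16,1.30)])
E
```

```text
t 0.1 p [0.2635 0.566  0.1939] az 1.135 F [-1.3 -0.2 -0.7] w 0.999 j6 -0.12
[0.472739  0.0588653]
[-404.0, -371.0, -1.0] mm -9.5
[-404.0, -371.0, 34.0] mm -9.5
```

Emit:
jog_arm([
  [-0.404,-0.371,0,-9.5],
  [-0.404,-0.371,0,-9.5],
  [-0.404,-0.371,0,-9.5],
  [-0.404,-0.371,0,-9.5],
  [-0.404,-0.371,0,-9.5],
], fingers=0.32)

```text
time: 0.52
tool_pos: [0.3434, 0.3722, 0.1943]
tool_rot: [-0.0, 0.134, 0.991, -0.0]
contact_force: [-0.0, -0.1, -0.2]
gripper_width: 0.322
```

```bash
python3 - <<'E'
from plan import *
st();d=door(.06)
plan([(*d,.19,1.30)])
E
```

```text
t 0.5167 p [0.3434 0.3722 0.1943] az 1.302 F [-0.  -0.1 -0.2] w 0.322 j6 -0.62
[-208.0, -268.0, 4.0] mm 0.1
```

Emit:
jog_arm([
  [-0.208,-0.268,0,0],
  [-0.208,-0.268,0,0],
  [-0.208,-0.268,0,0],
  [-0.208,-0.268,0,0],
  [-0.208,-0.268,0,0],
])

```text
time: 0.93
tool_pos: [0.4226, 0.1794, 0.1947]
tool_rot: [-0.0, 0.134, 0.991, 0.0]
contact_force: [1.2, 1.2, 0.0]
gripper_width: 0.32
```

Emit:
jog_arm([
  [-0.083,-0.107,0,0],
  [-0.083,-0.107,0,0],
  [-0.083,-0.107,0,0],
  [-0.083,-0.107,0,0],
  [-0.083,-0.107,0,0],
])

```text
time: 1.35
tool_pos: [0.4745, 0.0536, 0.1945]
tool_rot: [-0.0, 0.137, 0.991, -0.0]
contact_force: [-1.3, 1.3, 0.8]
gripper_width: 0.323
```

```bash
python3 - <<'E'
from plan import *
st();d=door(.06)
plan([(*d,.14,1.30)])
c=snap("wrist","w1",None,1.4)
print("pull expected px*1.4",proj("wrist",[*d,.095],c)*1.4, "cam",c[2][:3,3])
np.save("w1.npy",np.array(c,dtype=object),allow_pickle=True)
E
```

```text
t 1.35 p [0.4745 0.0536 0.1945] az 1.296 F [-1.3  1.3  0.8] w 0.323 j6 -1.34
[3.0, 5.0, 55.0] mm -0.2
pull expected px*1.4 [[364.9894755  249.85832002]] cam [0.39762086 0.07492749 0.37494165]
```

View pics/w1.png

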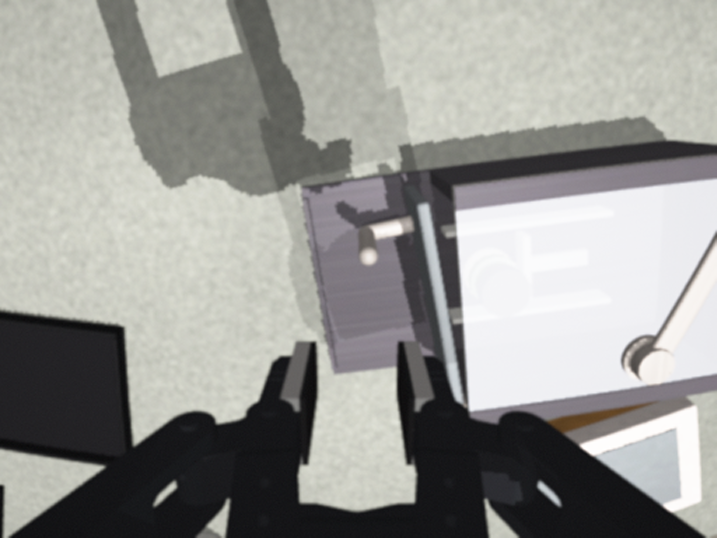

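The pull's top is at (369,257), against an expected (365,250). The cabinet's front roof corners are at about (453,185) and (468,412), and the lever pivot is at (656,360).

```bash
python3 - <<'E'
from plan import *
c=tuple(np.array(a,float) for a in np.load("w1.npy",allow_pickle=True))
w=ray("wrist",np.array([[369,257],[453,185],[468,412],[656,360],[432,208],[462,402]])/1.4,[.095,.106,.106,.123,.095,.095],c)
print(w.round(4)); print(((w[:,:2]-C)@R2).round(4))
E
```

```text
[[0.4779 0.06   0.095 ]
 [0.4461 0.1187 0.106 ]
 [0.5994 0.0969 0.106 ]
 [0.585  0.2201 0.123 ]
 [0.4583 0.1051 0.095 ]
 [0.5981 0.0953 0.095 ]]
[[-0.1496  0.0423]
 [-0.0958  0.0816]
 [-0.0966 -0.0731]
 [ 0.0235 -0.0422]
 [-0.1076  0.0677]
 [-0.0984 -0.0721]]
```

```bash
sed -i 's/C=np.array(\[.540,.2025\])/C=np.array([.5395,.2055])/' plan.py; python3 - <<'E'
from plan import *
print(door(.09)); st();plan([(.477,.060,.14,1.30),(.477,.060,.061,1.30)])
E
```

```text
[0.47329873 0.058044  ]
t 1.4 p [0.4739 0.0553 0.1945] az 1.298 F [-0.4 -0.6  0.2] w 0.321 j6 -1.34
[-2.0, 5.0, 54.0] mm -0.1
[-2.0, 5.0, 133.0] mm -0.1
```

Emit:
jog_arm([
  [-0.002,0.005,0,0],
  [-0.002,0.005,0.04,0],
  [-0.002,0.005,0.08,0],
  [-0.002,0.005,0.11,0],
  [-0.002,0.005,0.13,0],
])

```text
time: 1.82
tool_pos: [0.4744, 0.0627, 0.061]
tool_rot: [-0.003, 0.133, 0.991, -0.0]
contact_force: [-0.7, 0.3, -0.3]
gripper_width: 0.321
```

```bash
python3 - <<'E'
from plan import *
st()
off=np.array([.476,.0595])-door(.09)
k=[.25,.4,.55,.7,.85]
plan([(*(door(t)+off),.062,1.30+.8*(t-.09)) for t in (.25,.45,.65,.85,1.05,1.25,1.45,1.65)])
E
```

```text
t 1.8167 p [0.4744 0.0627 0.061 ] az 1.304 F [-0.7  0.3 -0.3] w 0.321 j6 -1.33
[-15.0, -20.0, -1.0] mm -7.1
[-34.0, -38.0, -1.0] mm -16.3
[-56.0, -52.0, -1.0] mm -25.4
[-81.0, -61.0, -1.0] mm -34.6
[-107.0, -65.0, -1.0] mm -43.8
[-134.0, -64.0, -2.0] mm -52.9
[-159.0, -58.0, -2.0] mm -62.1
[-183.0, -47.0, -2.0] mm -71.3
```

Emit:
jog_arm([
  [-0.007,-0.01,0,-3.5],
  [-0.015,-0.02,0,-7],
  [-0.024,-0.029,0,-11.5],
  [-0.034,-0.038,0,-16],
  [-0.045,-0.045,0,-21],
])

```text
time: 2.23
tool_pos: [0.5086, 0.0069, 0.0648]
tool_rot: [-0.0, -0.052, 0.999, 0.0]
contact_force: [0.8, 1.1, -0.4]
gripper_width: 0.321
```

```bash
python3 - <<'E'
from plan import *
st()
off=np.array([.476,.0595])-door(.09)
plan([(*(door(t)+off),.062,1.30+.8*(t-.09)) for t in (.65,.75,.85,.95,1.05,1.25,1.45,1.65)])
c=snap("wrist","w2",None,1.2)
E
```

```text
t 2.2333 p [0.5086 0.0069 0.0648] az 1.675 F [ 0.8  1.1 -0.4] w 0.321 j6 -1.81
[-6.0, -10.0, 3.0] mm -4.2
[-15.0, -19.0, 3.0] mm -8.8
[-25.0, -27.0, 3.0] mm -13.4
[-36.0, -35.0, 3.0] mm -18.0
[-48.0, -41.0, 3.0] mm -22.5
[-73.0, -49.0, 3.0] mm -31.7
[-99.0, -53.0, 3.0] mm -40.9
[-125.0, -51.0, 3.0] mm -50.0
```

View pics/w2.png

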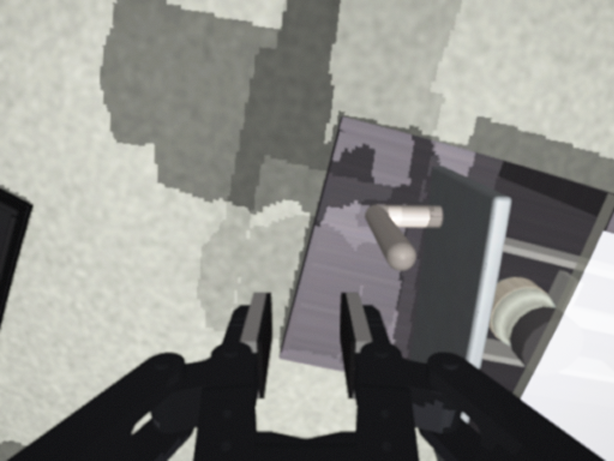

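The bar top is at (400,258), right of the right fingertip (350,295), so it is outside the jaws and the door is only partly open. I'll measure where it is.

```bash
python3 - <<'E'
from plan import *
st()
c=cal("wrist");w=ray("wrist",np.array([[400,258],[505,200],[258,297],[350,297]])/1.2,[.095,.095,.065,.065],c);print(w.round(4),c[2][:3,3].round(3))
for t in (.05,.1,.15,.2,.25,.3,.4):print(t,door(t).round(4))
p,R,s=pose()
print("bar & gripper pts in px*1.2",proj("wrist",[p,p+R@[0,.02,0],p-R@[0,.02,0],p-R@[0,0,.03]],c)*1.2)
E
```

```text
t 2.2833 p [0.5104 0.0054 0.0653] az 1.676 F [ 0.1 -1.3  0.6] w 0.319 j6 -1.81
[[ 0.4861  0.0409  0.095 ]
 [ 0.4575  0.0786  0.095 ]
 [ 0.5256 -0.0177  0.065 ]
 [ 0.5207  0.0284  0.065 ]] [ 0.43  -0.003  0.246]
0.05 [0.4719 0.0631]
0.1 [0.4737 0.0568]
0.15 [0.4758 0.0505]
0.2 [0.4782 0.0443]
0.25 [0.4809 0.0383]
0.3 [0.4838 0.0324]
0.4 [0.4907 0.0211]
bar & gripper pts in px*1.2 [[306.73809419 274.24174878]
 [347.3400122  274.20926398]
 [266.13212578 274.19366212]
 [306.89732153 303.21800319]]
```

The bar slipped past the inner finger's edge, with the door now at about 0.25 rad. I'll go up, get back over the bar and this time grip it firmly.

Emit:
jog_arm([
  [0,0,-0.04,0],
  [0,0,-0.075,0],
  [0,0,-0.075,0],
])

```text
time: 2.53
tool_pos: [0.5132, 0.0066, 0.1481]
tool_rot: [0.006, -0.049, 0.999, -0.001]
contact_force: [0.4, -1.0, 1.5]
gripper_width: 0.317
```

```bash
python3 - <<'E'
from plan import *
st();plan([(.486,.041,.14,1.62),(.486,.041,.060,1.62)])
E
```

```text
t 2.5333 p [0.5132 0.0066 0.1481] az 1.668 F [ 0.4 -1.   1.5] w 0.317 j6 -1.8
[24.0, 37.0, 8.0] mm 2.8
[25.0, 37.0, 88.0] mm 2.8
```

Emit:
jog_arm([
  [0.024,0.037,0,3],
  [0.024,0.037,0,3],
  [0.024,0.037,0,3],
])

```text
time: 2.78
tool_pos: [0.48, 0.0423, 0.1397]
tool_rot: [-0.0, -0.024, 1.0, 0.0]
contact_force: [0.3, 0.6, 0.3]
gripper_width: 0.316
```

```bash
python3 - <<'E'
from plan import *
st();c=snap("wrist","w3",(150,80,400,330),2.4)
print(proj("wrist",[.486,.041,.095],c))
plan([(.486,.041,.060,1.62)])
E
```

```text
t 2.7833 p [0.48   0.0423 0.1397] az 1.618 F [0.3 0.6 0.3] w 0.316 j6 -1.69
[[253.25258213 210.74930608]]
[-5.0, -1.0, 80.0] mm -0.1
```

View pics/w3.png

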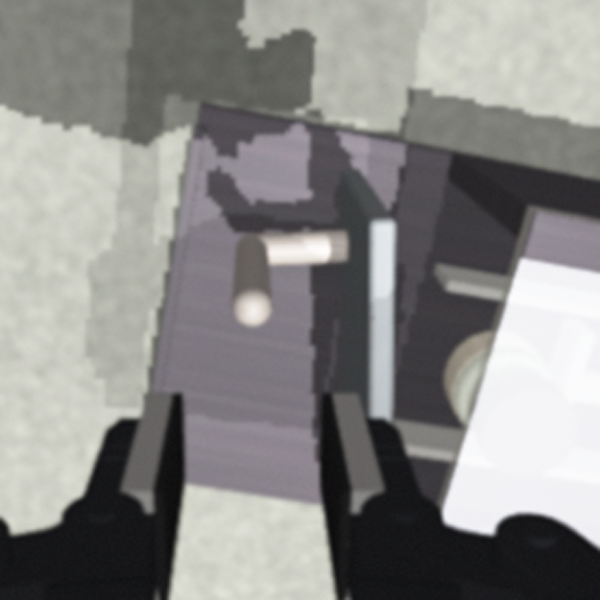

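The bar top is at raw pixel (255.4,208.3), within about 1 mm of the prediction and between the jaws. Descend and grip.

Emit:
jog_arm([
  [-0.005,-0.001,0.0,0],
  [-0.005,-0.001,0.03,0],
  [-0.005,-0.001,0.06,0],
  [-0.005,-0.001,0.08,0],
  [-0.005,-0.001,0.08,0],
])

```text
time: 3.25
tool_pos: [0.4828, 0.0387, 0.0546]
tool_rot: [-0.005, -0.022, 1.0, 0.0]
contact_force: [-0.8, 0.4, -0.9]
gripper_width: 0.32
```

Emit:
jog_arm([
  [0,0,0,0],
  [0,0,0,0],
  [0,0,0,0],
  [0,0,0,0],
], fingers=0.0)

```text
time: 3.58
tool_pos: [0.4869, 0.0386, 0.0604]
tool_rot: [0.001, -0.022, 1.0, -0.0]
contact_force: [1.4, -1.0, -7.6]
gripper_width: 0.046
```

```bash
cat >> plan.py <<'E'
def darc(b,th0,ths,z,azs,H=None):
    """rotate bar point b about hinge H from th0 to ths"""
    H=loc(-.101,-.075) if H is None else H
    v=b-H;out=[]
    for t,a in zip(ths,azs):
        d=t-th0;c,s=np.cos(d),np.sin(d);out.append((*(H+[c*v[0]-s*v[1],s*v[0]+c*v[1]]),z,a))
    return out
E
python3 - <<'E'
from plan import *
st();H=loc(-.101,-.075);p,_,s=pose();print(H,np.linalg.norm(p[:2]-H),manip.state()["ft_torque"])
for h in (H,H+[.005,0]):
  plan(darc(p[:2],.25,[.33,.41,.49,.57,.65],p[2],[1.62+.9*i*.08 for i in range(1,6)],h))
E
```

```text
t 3.5833 p [0.4869 0.0386 0.0604] az 1.615 F [ 1.4 -1.  -7.6] w 0.046 j6 -1.69
[0.60013622 0.09527637] 0.12665753773026983 [-0.01007563 -0.27426785 -0.03849669]
[-4.0, -9.0, 0.0] mm -4.4
[-10.0, -18.0, 0.0] mm -8.6
[-16.0, -26.0, 0.0] mm -12.7
[-22.0, -34.0, 0.0] mm -16.8
[-29.0, -41.0, 0.0] mm -20.9
[-4.0, -9.0, 0.0] mm -4.4
[-10.0, -19.0, 0.0] mm -8.6
[-16.0, -27.0, 0.0] mm -12.7
[-22.0, -35.0, 0.0] mm -16.8
[-30.0, -43.0, 0.0] mm -20.9
```

Emit:
jog_arm([
  [0,0,0,0],
  [0,0,0,0],
])

```text
time: 3.75
tool_pos: [0.4868, 0.0387, 0.0604]
tool_rot: [0.001, -0.022, 1.0, -0.0]
contact_force: [1.9, -0.1, -7.0]
gripper_width: 0.045
```

```bash
python3 - <<'E'
from plan import *
st();c=snap("wrist","w4",(150,80,400,330),2.4)
E
```

```text
t 3.75 p [0.4868 0.0387 0.0604] az 1.615 F [ 1.9 -0.1 -7. ] w 0.045 j6 -1.69
```

View pics/w4.png

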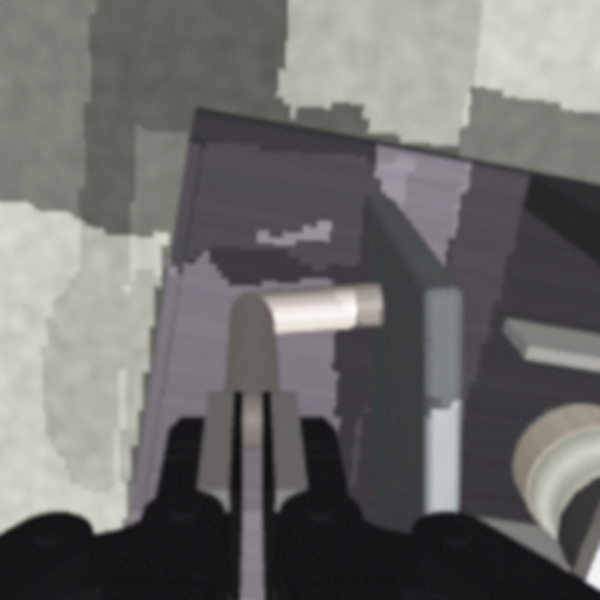

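The bar is between the jaws but only at the pads' front edge (253,393). Reopen, shift 8 mm and grip again.

Emit:
jog_arm([
  [0,0,0,0],
  [0,0,0,0],
  [0.008,0,0,0],
  [0.008,0,0,0],
], fingers=0.3)

```text
time: 4.13
tool_pos: [0.4779, 0.0384, 0.0608]
tool_rot: [0.0, -0.022, 1.0, -0.0]
contact_force: [-0.7, -0.6, -0.8]
gripper_width: 0.301
```

Emit:
jog_arm([
  [0,0,0,0],
  [0,0,0,0],
  [0,0,0,0],
  [0,0,0,0],
], fingers=0.0)

```text
time: 4.47
tool_pos: [0.4783, 0.0383, 0.0604]
tool_rot: [-0.0, -0.022, 1.0, -0.0]
contact_force: [-1.7, -0.8, 3.9]
gripper_width: 0.035
```

```bash
python3 - <<'E'
from plan import *
st();H=loc(-.101,-.075);p,_,s=pose();print(H,np.linalg.norm(p[:2]-H),manip.state()["ft_torque"])
plan(darc(p[:2],.25,[.33,.41,.49,.57,.65],p[2],[1.62+.9*i*.08 for i in range(1,6)],H))
E
```

```text
t 4.4667 p [0.4783 0.0383 0.0604] az 1.615 F [-1.7 -0.8  3.9] w 0.035 j6 -1.69
[0.60013622 0.09527637] 0.13448916639946143 [-0.01502231  0.40655101 -0.00695552]
[-5.0, -10.0, 0.0] mm -4.4
[-10.0, -19.0, 0.0] mm -8.5
[-16.0, -28.0, 0.0] mm -12.7
[-23.0, -36.0, 0.0] mm -16.8
[-30.0, -44.0, 0.0] mm -20.9
```

Emit:
jog_arm([
  [-0.005,-0.01,0,-4.4],
  [-0.01,-0.019,0,-8.5],
  [-0.016,-0.028,0,-12.7],
  [-0.016,-0.028,0,-12.7],
])

```text
time: 4.8
tool_pos: [0.4963, 0.0096, 0.0604]
tool_rot: [-0.0, -0.133, 0.991, -0.001]
contact_force: [-3.0, -2.6, 3.8]
gripper_width: 0.033
```

```bash
python3 - <<'E'
from plan import *
st();H=loc(-.101,-.075);p,_,s=pose();print(H,np.linalg.norm(p[:2]-H),manip.state()["ft_torque"])
plan(darc(p[:2],.49,[.57,.65,.73,.81,.89],.0604,[1.835+.9*i*.08 for i in range(1,6)],H))
E
```

```text
t 4.8 p [0.4963 0.0096 0.0604] az 1.837 F [-3.  -2.6  3.8] w 0.033 j6 -1.97
[0.60013622 0.09527637] 0.1346182619584491 [-0.45367269  0.4018144  -0.03850351]
[-5.0, -10.0, 0.0] mm -4.0
[-10.0, -19.0, 0.0] mm -8.1
[-17.0, -28.0, 0.0] mm -12.3
[-24.0, -36.0, 0.0] mm -16.4
[-31.0, -43.0, 0.0] mm -20.5
```

Emit:
jog_arm([
  [-0.005,-0.01,0,-4],
  [-0.01,-0.019,0,-8],
  [-0.017,-0.028,0,-12.3],
  [-0.024,-0.036,0,-16.4],
  [-0.031,-0.043,0,-20.5],
])

```text
time: 5.22
tool_pos: [0.5363, -0.024, 0.0604]
tool_rot: [-0.002, -0.308, 0.952, -0.001]
contact_force: [-5.4, -5.6, 6.2]
gripper_width: 0.038
```

```bash
python3 - <<'E'
from plan import *
st();H=loc(-.101,-.075);p,_,s=pose();print(H,np.linalg.norm(p[:2]-H),manip.state()["ft_torque"])
plan(darc(p[:2],.89,[.97,1.05,1.13,1.21,1.29],.0604,[2.195+.85*i*.08 for i in range(1,6)],H))
snap("top","t2",(120,160,280,280),3)
E
```

```text
t 5.2167 p [ 0.5363 -0.024   0.0604] az 2.196 F [-5.4 -5.6  6.2] w 0.038 j6 -2.38
[0.60013622 0.09527637] 0.13529747747713333 [-1.01283519  0.8073457   0.06483971]
[-5.0, -10.0, 0.0] mm -3.8
[-11.0, -19.0, 0.0] mm -7.7
[-18.0, -27.0, 0.0] mm -11.6
[-25.0, -35.0, -0.0] mm -15.5
[-33.0, -43.0, -0.0] mm -19.4
```

View pics/t2.png

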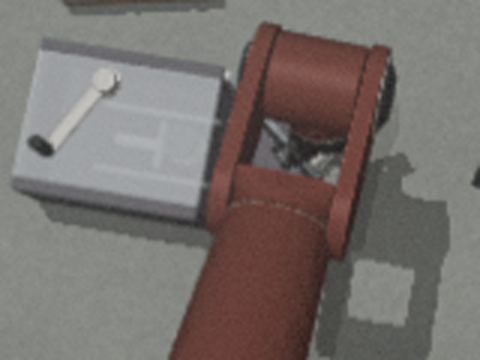

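The arm hides the pull, but the door no longer shows across the front, so it is swinging with the gripper. Continue.

Emit:
jog_arm([
  [-0.004,-0.01,0,-4],
  [-0.01,-0.019,0,-8],
  [-0.016,-0.028,0,-11.6],
  [-0.023,-0.036,0,-15.5],
  [-0.031,-0.044,0,-19.4],
])

```text
time: 5.68
tool_pos: [0.5881, -0.0405, 0.0605]
tool_rot: [-0.0, -0.463, 0.886, -0.001]
contact_force: [-1.6, -1.4, 3.0]
gripper_width: 0.035
```

```bash
python3 - <<'E'
from plan import *
st();H=loc(-.101,-.075);p,_,s=pose();print(H,np.linalg.norm(p[:2]-H),manip.state()["ft_torque"])
plan(darc(p[:2],1.29,[1.37,1.45,1.53,1.61,1.69],.0604,[2.535+.8*i*.08 for i in range(1,6)],H))
E
```

```text
t 5.6833 p [ 0.5881 -0.0405  0.0605] az 2.534 F [-1.6 -1.4  3. ] w 0.035 j6 -2.73
[0.60013622 0.09527637] 0.13627939359363617 [-0.25939672  0.3378016   0.10289826]
[-6.0, -9.0, 0.0] mm -3.7
[-12.0, -18.0, 0.0] mm -7.4
[-19.0, -26.0, 0.0] mm -11.0
[-27.0, -34.0, 0.0] mm -14.7
[-36.0, -41.0, 0.0] mm -18.4
```

Emit:
jog_arm([
  [-0.006,-0.009,0,-3],
  [-0.012,-0.018,0,-6],
  [-0.019,-0.026,0,-8],
  [-0.027,-0.034,0,-10],
  [-0.036,-0.041,0,-12],
])

```text
time: 6.1
tool_pos: [0.6426, -0.035, 0.0605]
tool_rot: [-0.001, -0.553, 0.833, -0.001]
contact_force: [-0.4, -4.6, 3.1]
gripper_width: 0.029
```

```bash
python3 - <<'E'
from plan import *
st();H=loc(-.101,-.075);p,_,s=pose();v=p[:2]-H;print(np.linalg.norm(v),"door",(np.arctan2(v[1],v[0])-A-1.902+4*np.pi)%(2*np.pi))
E
```

```text
t 6.1 p [ 0.6426 -0.035   0.0605] az 2.742 F [-0.4 -4.6  3.1] w 0.029 j6 -2.91
0.13701017725739087 door 1.6908867350086947
```

Door at about 1.69 rad by geometry. Release, rise, go to the lever.

Emit:
jog_arm([
  [0,0,0,0],
  [0,0,0,0],
  [0,0,-0.04,0],
  [0,0,-0.08,0],
  [0,0,-0.12,0],
], fingers=0.28)

```text
time: 6.52
tool_pos: [0.6398, -0.0329, 0.1792]
tool_rot: [-0.001, -0.552, 0.834, 0.002]
contact_force: [0.1, -0.1, -0.7]
gripper_width: 0.278
```

Emit:
jog_arm([
  [0,0,-0.05,10],
  [0,0,-0.05,30],
  [0,0,-0.05,30],
  [0,0,-0.05,30],
  [0,0,-0.05,30],
], fingers=0.4)

```text
time: 6.93
tool_pos: [0.641, -0.0332, 0.2297]
tool_rot: [-0.0, -0.316, 0.949, 0.0]
contact_force: [0.0, -0.4, -1.1]
gripper_width: 0.399
```

```bash
python3 - <<'E'
from plan import *
st();plan([(.5105,.273,.225,.95)])
print(loc(.02,-.045),[lever(t).round(4) for t in(0,.5,1)])
E
```

```text
t 6.9333 p [ 0.641  -0.0332  0.2297] az 2.215 F [ 0.  -0.4 -1.1] w 0.399 j6 -2.38
[-79.0, 323.0, 5.0] mm 72.5
[0.58679331 0.21922381] [array([0.5108, 0.276 ]), array([0.4929, 0.2326]), array([0.4979, 0.186 ])]
```

Emit:
jog_arm([
  [-0.079,0.323,0,35.8],
  [-0.079,0.323,0,35.8],
  [-0.079,0.323,0,35.8],
  [-0.079,0.323,0,35.8],
  [-0.079,0.323,0,35.8],
])

```text
time: 7.35
tool_pos: [0.5594, 0.1542, 0.2289]
tool_rot: [-0.001, -0.017, 1.0, 0.0]
contact_force: [0.4, 0.2, 0.2]
gripper_width: 0.401
```

```bash
python3 - <<'E'
from plan import *
st();plan([(.5105,.273,.225,.95)])
E
```

```text
t 7.35 p [0.5594 0.1542 0.2289] az 1.605 F [0.4 0.2 0.2] w 0.401 j6 -1.46
[45.0, 120.0, 4.0] mm 37.5
```

Emit:
jog_arm([
  [0.045,0.12,0,37],
  [0.045,0.12,0,37],
  [0.045,0.12,0,37],
  [0.045,0.12,0,37],
  [0.045,0.12,0,37],
])

```text
time: 7.77
tool_pos: [0.5091, 0.2737, 0.2289]
tool_rot: [-0.001, 0.276, 0.961, -0.0]
contact_force: [0.3, -0.5, -0.1]
gripper_width: 0.399
```

Emit:
jog_arm([
  [0,0,0,0],
  [0,0,0,0],
])

```text
time: 7.93
tool_pos: [0.511, 0.2708, 0.2291]
tool_rot: [-0.001, 0.274, 0.962, -0.0]
contact_force: [-0.2, 0.5, -0.2]
gripper_width: 0.401
```

```bash
python3 - <<'E'
from plan import *
st();plan([(.5105,.273,.225,.95)])
c=snap("wrist","w5",None,1.4);print(proj("wrist",[[*lever(0),.169],[.5097,.2692,.169]],c)*1.4)
s=c;
import pickle;pickle.dump(c,open("w5.pkl","wb"))
E
```

```text
t 7.9333 p [0.511  0.2708 0.2291] az 1.015 F [-0.2  0.5 -0.2] w 0.401 j6 -0.66
[2.0, 2.0, 4.0] mm 3.7
[[365.8975366  269.13145877]
 [354.13228653 273.83028384]]
```

View pics/w5.png

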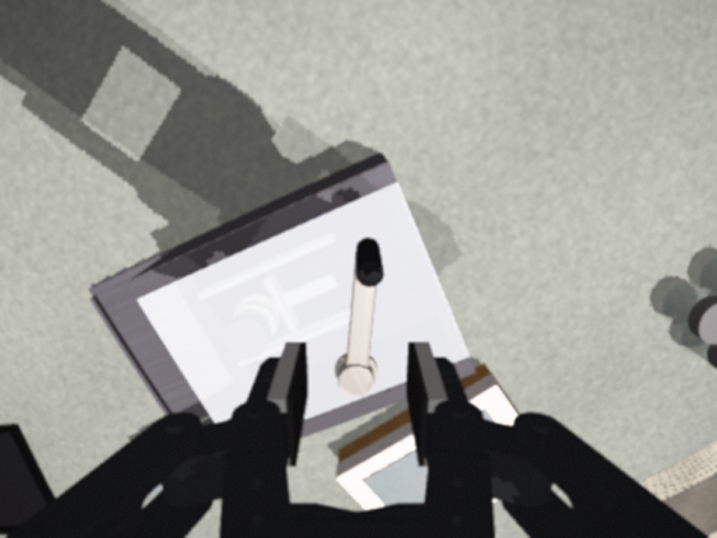

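The post's top is at (370,271), about 2 mm from the model. Descend around it and grip.

Emit:
jog_arm([
  [0.003,0.0065,0,0],
  [0.003,0.0065,0.04,0],
  [0.003,0.0065,0.08,0],
  [0.003,0.0065,0.097,0],
  [0.003,0.0065,0.097,0],
])

```text
time: 8.4
tool_pos: [0.509, 0.2761, 0.1264]
tool_rot: [-0.005, 0.276, 0.961, -0.003]
contact_force: [0.4, -0.0, 0.0]
gripper_width: 0.397
```

Emit:
jog_arm([
  [0,0,0,0],
  [0,0,0,0],
  [0,0,0,0],
  [0,0,0,0],
], fingers=0.0)

```text
time: 8.73
tool_pos: [0.5142, 0.2784, 0.1357]
tool_rot: [0.002, 0.276, 0.961, 0.001]
contact_force: [-0.2, 0.2, -0.2]
gripper_width: -0.002
```

```bash
cat >> plan.py <<'E'
Pv=loc(.02,-.045)
def larc(ds,daz):
    p,R,s=pose();az=np.arctan2(R[1,1],R[0,1]);v=p[:2]-Pv
    print("r",np.linalg.norm(v),"lever",(np.arctan2(v[1],v[0])-A-np.arctan2(.083,.046))%(2*np.pi),"tq",np.round(s["ft_torque"],2))
    plan([(*(Pv+[np.cos(d)*v[0]-np.sin(d)*v[1],np.sin(d)*v[0]+np.cos(d)*v[1]]),p[2],az+daz*d) for d in ds])
E
python3 - <<'E'
from plan import *
st();larc([.1,.2,.3,.4,.5],.9)
E
```

```text
t 8.7333 p [0.5142 0.2784 0.1357] az 1.011 F [-0.2  0.2 -0.2] w -0.002 j6 -0.64
r 0.09363060067346712 lever 6.240809744435071 tq [-0.02  0.02 -0.  ]
[1.0, -9.0, -0.0] mm -5.2
[0.0, -19.0, -0.0] mm -10.3
[-1.0, -28.0, -0.0] mm -15.5
[-3.0, -37.0, -0.0] mm -20.6
[-6.0, -46.0, -0.0] mm -25.8
```

Fully shut: the post was not between the pads. One look.

```bash
python3 - <<'E'
from plan import *
st();c=snap("wrist","w6",(100,60,420,384),1.8)
p,R,s=pose()
f=lambda P:((proj("wrist",P,c)-[100,60])*1.8).round(0).tolist()
print("post top,base",f([[*lever(0),.169],[*lever(0),.121]]),"tcp",f([p]),"grasp",f([p-R@[0,0,.019]]), "pad edges",f([p+R@[.011,0,0],p-R@[.011,0,0]]),"cam",(R.T@(c[2][:3,3]-p)).round(3),(R.T@c[2][:3,:3]).round(3).tolist())
E
```

```text
t 8.7333 p [0.5142 0.2784 0.1357] az 1.011 F [-0.2  0.2 -0.2] w -0.002 j6 -0.64
post top,base [[267.0, 346.0], [269.0, 281.0]] tcp [[279.0, 301.0]] grasp [[280.0, 327.0]] pad edges [[279.0, 270.0], [279.0, 331.0]] cam [ 0.08  -0.    -0.181] [[0.0, 0.95, 0.312], [1.0, -0.0, 0.0], [0.0, 0.312, -0.95]]
```

View pics/w6.png

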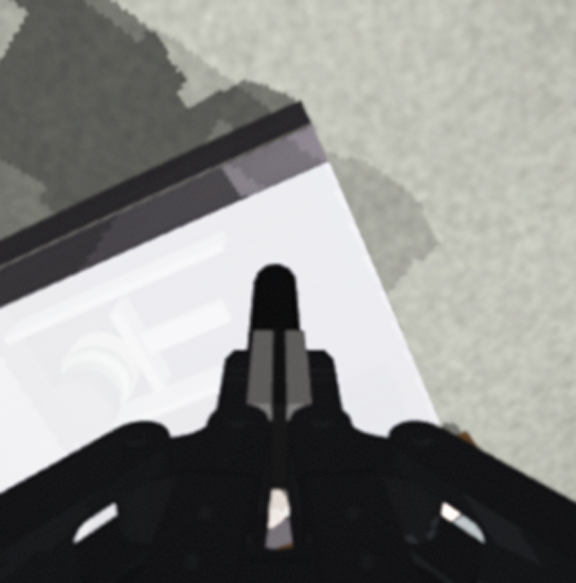

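```bash
python3 - <<'E'
from plan import *
c=cal("wrist");p,R,s=pose()
for dx in (.011,.0,-.011):
  for h in (0,.02,.03,.04,.05,.06):
    print(dx,h,((proj("wrist",[p+R@[dx,0,-h]],c)-[100,60])*1.8).round(0).tolist(), "width12mm px",((proj("wrist",[p+R@[dx,.011,-h]],c)-proj("wrist",[p+R@[dx,-.011,-h]],c))*1.8).round(0)[0,0])
E
```

```text
0.011 0 [[280.0, 271.0]] width12mm px 68.0
0.011 0.02 [[280.0, 295.0]] width12mm px 76.0
0.011 0.03 [[280.0, 310.0]] width12mm px 80.0
0.011 0.04 [[281.0, 326.0]] width12mm px 85.0
0.011 0.05 [[281.0, 344.0]] width12mm px 90.0
0.011 0.06 [[281.0, 365.0]] width12mm px 97.0
0.0 0 [[280.0, 302.0]] width12mm px 67.0
0.0 0.02 [[280.0, 330.0]] width12mm px 74.0
0.0 0.03 [[280.0, 346.0]] width12mm px 78.0
0.0 0.04 [[280.0, 363.0]] width12mm px 83.0
0.0 0.05 [[281.0, 383.0]] width12mm px 88.0
0.0 0.06 [[281.0, 406.0]] width12mm px 94.0
-0.011 0 [[280.0, 332.0]] width12mm px 66.0
-0.011 0.02 [[280.0, 362.0]] width12mm px 73.0
-0.011 0.03 [[280.0, 380.0]] width12mm px 77.0
-0.011 0.04 [[280.0, 399.0]] width12mm px 81.0
-0.011 0.05 [[280.0, 421.0]] width12mm px 86.0
-0.011 0.06 [[281.0, 445.0]] width12mm px 91.0
```

The fingertips look about 40 mm behind the reported TCP, so they closed above the 169 mm post top. That also explains the marginal pinch on the bar's end. I'll reopen, go 24 mm lower (still clear of the roof either way) and retry.

Emit:
jog_arm([
  [0,0,0,0],
  [0,0,0,0],
  [0,0,0,0],
  [0,0,0.012,0],
  [0,0,0.024,0],
], fingers=0.45)

```text
time: 9.2
tool_pos: [0.5133, 0.2781, 0.109]
tool_rot: [0.001, 0.276, 0.961, 0.001]
contact_force: [0.3, -1.2, 0.1]
gripper_width: 0.452
```

Emit:
jog_arm([
  [0,0,0,0],
  [0,0,0,0],
  [0,0,0,0],
  [0,0,0,0],
  [0,0,0,0],
], fingers=0.0)

```text
time: 9.62
tool_pos: [0.5114, 0.2777, 0.1068]
tool_rot: [-0.001, 0.276, 0.961, -0.001]
contact_force: [0.8, 2.7, -13.5]
gripper_width: 0.158
```

```bash
python3 - <<'E'
from plan import *
st();larc([.1,.2,.3,.4,.5],.9)
E
```

```text
t 9.6167 p [0.5114 0.2777 0.1068] az 1.011 F [  0.8   2.7 -13.5] w 0.158 j6 -0.64
r 0.09539950248597444 lever 6.265546659642927 tq [ 0.44 -0.21 -0.01]
[0.0, -10.0, 0.0] mm -5.2
[-0.0, -19.0, 0.0] mm -10.3
[-1.0, -28.0, 0.0] mm -15.5
[-4.0, -38.0, 0.0] mm -20.6
[-7.0, -47.0, 0.0] mm -25.8
```

Gripped (width 0.158, about the 16 mm post). Swing.

Emit:
jog_arm([
  [0,-0.01,0,-5],
  [0,-0.019,0,-10.3],
  [-0.001,-0.028,0,-15.5],
  [-0.004,-0.038,0,-20.6],
  [-0.007,-0.047,0,-25.8],
])

```text
time: 10.03
tool_pos: [0.4939, 0.2348, 0.1069]
tool_rot: [0.001, 0.052, 0.999, 0.001]
contact_force: [12.1, 7.2, -19.8]
gripper_width: 0.164
```

```bash
python3 - <<'E'
from plan import *
st();larc([.1,.2,.3,.4,.45,.5,.55],.9)
E
```

```text
t 10.0333 p [0.4939 0.2348 0.1069] az 1.466 F [ 12.1   7.2 -19.8] w 0.164 j6 -1.16
r 0.09417385618219139 lever 0.4754487499537283 tq [ 1.1  -1.73  0.32]
[0.0, -9.0, -0.0] mm -5.2
[-1.0, -19.0, -0.0] mm -10.3
[-2.0, -28.0, -0.0] mm -15.5
[-5.0, -37.0, -0.0] mm -20.6
[-7.0, -41.0, -0.0] mm -23.2
[-9.0, -46.0, -0.0] mm -25.8
[-11.0, -50.0, -0.0] mm -28.4
```

Emit:
jog_arm([
  [-0.001,-0.009,0,-5],
  [-0.002,-0.019,0,-10.3],
  [-0.003,-0.028,0,-15.5],
  [-0.006,-0.037,0,-20.6],
  [-0.01,-0.046,0,-25],
])

```text
time: 10.45
tool_pos: [0.4975, 0.1905, 0.1068]
tool_rot: [0.0, -0.166, 0.986, 0.004]
contact_force: [4.3, 18.2, -17.1]
gripper_width: 0.166
```

```bash
python3 - <<'E'
from plan import *
st();larc([.03,.06],.9)
E
```

```text
t 10.45 p [0.4975 0.1905 0.1068] az 1.904 F [  4.3  18.2 -17.1] w 0.166 j6 -1.68
r 0.09380713252027217 lever 0.9526247153138536 tq [ 2.42 -0.72  0.63]
[0.0, -3.0, -0.0] mm -1.5
[-0.0, -6.0, -0.0] mm -3.1
```

Emit:
jog_arm([
  [0,-0.002,0,0],
  [0,-0.004,0,0],
  [0,-0.004,0,0],
])

```text
time: 10.7
tool_pos: [0.4983, 0.1858, 0.1068]
tool_rot: [-0.001, -0.163, 0.987, 0.003]
contact_force: [2.2, 10.3, -15.0]
gripper_width: 0.166
```

```bash
python3 - <<'E'
from plan import *
st();larc([-.1,-.2,-.3,-.4,-.5],.9)
E
```

```text
t 10.7 p [0.4983 0.1858 0.1068] az 1.898 F [  2.2  10.3 -15. ] w 0.166 j6 -1.69
r 0.09460497086966979 lever 1.0031726277097937 tq [ 1.48 -0.28  0.13]
[-0.0, 9.0, 0.0] mm 5.2
[-1.0, 19.0, 0.0] mm 10.3
[-3.0, 28.0, 0.0] mm 15.5
[-6.0, 37.0, 0.0] mm 20.6
[-10.0, 46.0, 0.0] mm 25.8
```

Emit:
jog_arm([
  [0,-0.003,0,0],
  [0,-0.005,0,0],
  [0,-0.005,0,0],
  [0,-0.005,0,0],
])

```text
time: 11.03
tool_pos: [0.4984, 0.1854, 0.1068]
tool_rot: [-0.002, -0.163, 0.987, 0.007]
contact_force: [-1.0, 23.9, -14.3]
gripper_width: 0.16
```

```bash
python3 - <<'E'
from plan import *
st();larc([-.1,-.2,-.3,-.4,-.5],.9)
E
```

```text
t 11.0333 p [0.4984 0.1854 0.1068] az 1.899 F [ -1.   23.9 -14.3] w 0.16 j6 -1.69
r 0.09461564087957443 lever 1.0072201106473893 tq [3.44 0.24 0.23]
[-0.0, 9.0, 0.0] mm 5.2
[-1.0, 19.0, 0.0] mm 10.3
[-3.0, 28.0, 0.0] mm 15.5
[-6.0, 37.0, 1.0] mm 20.6
[-10.0, 46.0, 1.0] mm 25.8
```

The hard stop is confirmed: the force rose to 24 N with no motion. Guide the lever home.

Emit:
jog_arm([
  [0,0.014,0,5.2],
  [-0.001,0.024,0,10.3],
  [-0.003,0.033,0,15.5],
  [-0.006,0.042,0,20.6],
  [-0.01,0.051,0,25.8],
])

```text
time: 11.45
tool_pos: [0.4925, 0.2313, 0.1068]
tool_rot: [-0.002, 0.064, 0.998, 0.0]
contact_force: [0.9, 2.6, -13.0]
gripper_width: 0.16
```

```bash
python3 - <<'E'
from plan import *
st();larc([-.1,-.2,-.3,-.4,-.45],.9)
E
```

```text
t 11.45 p [0.4925 0.2313 0.1068] az 1.443 F [  0.9   2.6 -13. ] w 0.16 j6 -1.14
r 0.0950420064845463 lever 0.513975575013583 tq [ 0.51 -0.06 -0.13]
[-0.0, 9.0, -0.0] mm 5.2
[-2.0, 19.0, -0.0] mm 10.3
[-4.0, 28.0, -0.0] mm 15.5
[-7.0, 37.0, -0.0] mm 20.6
[-9.0, 41.0, -0.0] mm 23.2
```

Emit:
jog_arm([
  [0,0.01,0,5.2],
  [-0.002,0.019,0,10.3],
  [-0.004,0.028,0,15.5],
  [-0.007,0.037,0,20.6],
  [-0.01,0.045,0,24.5],
])

```text
time: 11.87
tool_pos: [0.5075, 0.2735, 0.1068]
tool_rot: [-0.003, 0.275, 0.962, -0.002]
contact_force: [-2.5, -1.7, -10.3]
gripper_width: 0.162
```

Emit:
jog_arm([
  [0,0,0,0],
  [0,0,0,0],
  [0,0,0,0],
  [0,0,-0.04,0],
  [0,0,-0.08,0],
], fingers=0.45)

```text
time: 12.28
tool_pos: [0.5084, 0.2727, 0.1882]
tool_rot: [-0.002, 0.272, 0.962, -0.002]
contact_force: [0.4, 0.2, -0.3]
gripper_width: 0.451
```

```bash
python3 - <<'E'
from plan import *
st();a=loc(-.156,0);print(a);plan([(*a,.20,A)])
E
```

```text
t 12.2833 p [0.5084 0.2727 0.1882] az 1.02 F [ 0.4  0.2 -0.3] w 0.451 j6 -0.66
[0.51838082 0.05093616]
[-125.0, -184.0, -11.0] mm -23.8
```

Emit:
jog_arm([
  [-0.125,-0.184,-0.02,-24],
  [-0.125,-0.184,-0.02,-24],
  [-0.125,-0.184,-0.02,-24],
  [-0.125,-0.184,-0.02,-24],
  [-0.125,-0.184,-0.02,-24],
])

```text
time: 12.7
tool_pos: [0.5194, 0.074, 0.2093]
tool_rot: [0.002, 0.064, 0.998, -0.0]
contact_force: [1.0, 0.2, -0.7]
gripper_width: 0.452
```

Emit:
jog_arm([
  [-0.018,-0.025,0,0],
  [-0.018,-0.025,0,0],
  [-0.018,-0.025,0,0],
])

```text
time: 12.95
tool_pos: [0.5343, 0.047, 0.2086]
tool_rot: [0.001, 0.068, 0.998, 0.0]
contact_force: [0.3, 0.7, 0.3]
gripper_width: 0.452
```

```bash
python3 - <<'E'
from plan import *
st();a=loc(-.156,0);plan([(*a,.20,A)])
c=snap("wrist","w7",None,1.4)
print(proj("wrist",[[*a,.066],[*a,.010],[*lever(0),.169]],c)*1.4)
import pickle;pickle.dump(c,open("w7.pkl","wb"))
E
```

```text
t 12.95 p [0.5343 0.047  0.2086] az 1.436 F [0.3 0.7 0.3] w 0.452 j6 -1.49
[16.0, 2.0, 9.0] mm 0.0
[[359.87750461 214.89790049]
 [359.43074647 201.47721262]
 [787.48226763 187.91371695]]
```

View pics/w7.png

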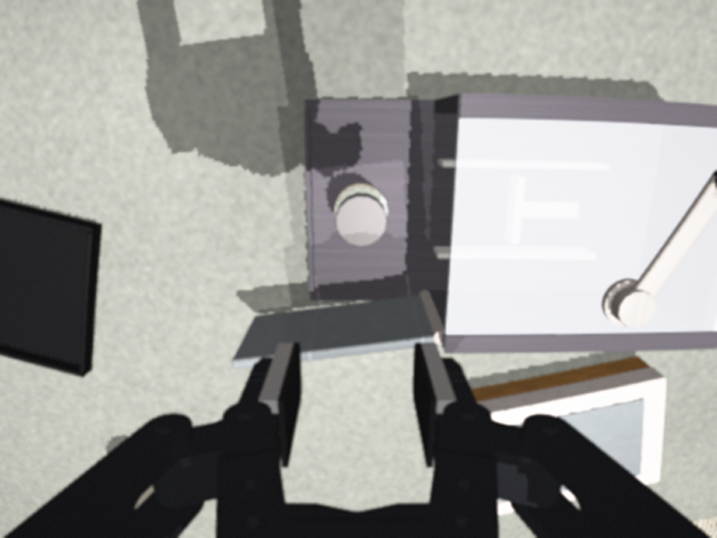

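The jar stands on the apron, cap at (361,219) against a predicted (360,215). The door is open and clear. Descend over the jar, allowing for the ~33 mm fingertip offset.

Emit:
jog_arm([
  [0.015,0.002,0.03,0],
  [0.015,0.002,0.07,0],
  [0.015,0.002,0.1,0],
  [0.015,0.002,0.13,0],
  [0.015,0.002,0.15,0],
], fingers=0.78)

```text
time: 13.42
tool_pos: [0.5168, 0.0543, 0.0541]
tool_rot: [-0.002, 0.065, 0.998, 0.0]
contact_force: [-0.4, -0.1, -0.6]
gripper_width: 0.778
```

Emit:
jog_arm([
  [0,0,0.01,0],
  [0,0,0.02,0],
  [0,0,0.03,0],
  [0,0,0.04,0],
  [0,0,0.04,0],
])

```text
time: 13.83
tool_pos: [0.5205, 0.0535, 0.0203]
tool_rot: [0.0, 0.065, 0.998, 0.001]
contact_force: [-9.5, 0.3, 14.1]
gripper_width: 0.779
```

```bash
python3 - <<'E'
from plan import *
st();plan([(.5195,.051,.005,A)])
E
```

```text
t 13.8333 p [0.5205 0.0535 0.0203] az 1.44 F [-9.5  0.3 14.1] w 0.779 j6 -1.48
[1.0, -3.0, 15.0] mm 0.3
```

Unexpected contact (14 N up) at TCP z 0.020. Look before going on.

```bash
python3 - <<'E'
from plan import *
st();p,R,s=pose();print(np.round(s["ft_torque"],2))
snap("wrist","w8a",None,1);snap("scene","s8a",None,1)
a=cv2.imread("pics/w8a.png");b=cv2.imread("pics/s8a.png")
u=proj("scene",[.52,.05,.05])[0].astype(int);print(u,proj("wrist",[[*p],[.5195,.051,.066]]))
b=b[max(0,u[1]-100):u[1]+60,u[0]-105:u[0]+105]
b=cv2.resize(b,(504,384),interpolation=cv2.INTER_CUBIC)
a=a[:,100:395]
cv2.imwrite("pics/w8.png",np.hstack([a,b]))
E
```

```text
t 13.8333 p [0.5205 0.0535 0.0203] az 1.44 F [-9.5  0.3 14.1] w 0.779 j6 -1.48
[0.82 1.07 0.51]
[308 175] [[255.70368277 228.2341702 ]
 [250.47824355 267.26843025]]
```

View pics/w8.png

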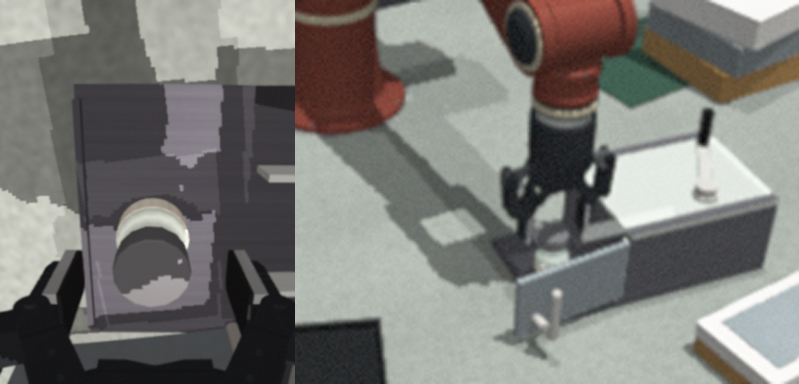

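The jar is between the fingers, but the right knuckle touches the cabinet's front edge (right panel, 600,190). I'll lift and turn the jaws about 70° to run across the apron, then come down again.

Emit:
jog_arm([
  [0,0,-0.03,0],
  [0,0,-0.07,0],
  [0,0,-0.07,30],
  [0,0,-0.07,30],
  [0,0,-0.07,30],
])

```text
time: 14.35
tool_pos: [0.5208, 0.0528, 0.0892]
tool_rot: [0.002, 0.254, 0.967, 0.001]
contact_force: [-0.5, 0.5, 0.1]
gripper_width: 0.777
```

Emit:
jog_arm([
  [0,0,0,35],
  [0,0,0,35],
  [0,0,0,35],
  [0,0,0,35],
  [0,0,0,35],
])

```text
time: 14.77
tool_pos: [0.5199, 0.0529, 0.0879]
tool_rot: [0.001, 0.533, 0.846, 0.001]
contact_force: [-0.1, 0.5, 0.1]
gripper_width: 0.783
```

Emit:
jog_arm([
  [0,0,0,16],
  [0,0,0,16],
  [0,0,0,16],
  [0,0,0,16],
])

```text
time: 15.1
tool_pos: [0.5199, 0.0529, 0.0878]
tool_rot: [0.001, 0.643, 0.766, 0.001]
contact_force: [0.0, -0.9, -0.1]
gripper_width: 0.785
```

```bash
python3 - <<'E'
from plan import *
st();plan([(.5195,.051,.02,.2)]);c=snap("wrist","w9",None,1)
im=cv2.imread("pics/w9.png")
g=cv2.cvtColor(im,cv2.COLOR_BGR2GRAY)
h=cv2.HoughCircles(cv2.medianBlur(g,5),cv2.HOUGH_GRADIENT,1.2,30,param1=100,param2=25,minRadius=20,maxRadius=50)
print(h,proj("wrist",[[.5195,.051,.066],[.5395,.051,.066]],c))
if h is not None:print(ray("wrist",h[0][:,:2],[.066]*len(h[0]),c).round(4))
E
```

```text
t 15.1 p [0.5199 0.0529 0.0878] az 0.173 F [ 0.  -0.9 -0.1] w 0.785 j6 -0.21
[-2.0, -1.0, 68.0] mm -1.5
[[[245.40001 207.00002  42.68   ]
  [ 77.4     341.40002  36.68   ]]] [[253.98754197 216.244661  ]
 [283.95145871 221.07646457]]
[[ 0.5129  0.0564  0.066 ]
 [ 0.3998 -0.0793  0.066 ]]
```

Emit:
jog_arm([
  [0,0,0.03,0],
  [0,0,0.045,0],
  [0,0,0.06,0],
  [0,0,0.07,0],
  [0,0,0.07,0],
])

```text
time: 15.57
tool_pos: [0.5172, 0.0529, 0.0146]
tool_rot: [-0.002, 0.643, 0.766, -0.001]
contact_force: [-0.7, 0.2, 0.6]
gripper_width: 0.78
```

```bash
python3 -c "
from plan import *
st()"
```

```text
t 15.5667 p [0.5172 0.0529 0.0146] az 0.174 F [-0.7  0.2  0.6] w 0.78 j6 -0.22
```

Emit:
jog_arm([
  [0,0,0.006,0],
  [0,0,0.012,0],
  [0,0,0.018,0],
  [0,0,0.018,0],
])

```text
time: 15.9
tool_pos: [0.5184, 0.0528, -0.002]
tool_rot: [-0.0, 0.643, 0.766, -0.0]
contact_force: [-1.2, -0.2, 0.2]
gripper_width: 0.775
```

Emit:
jog_arm([
  [0,0,0,0],
  [0,0,0,0],
  [0,0,0,0],
  [0,0,0,0],
], fingers=0.0)

```text
time: 16.23
tool_pos: [0.5203, 0.0527, 0.0001]
tool_rot: [0.001, 0.643, 0.766, 0.001]
contact_force: [2.0, -1.0, 2.3]
gripper_width: 0.41
```

```bash
python3 -c "
from plan import *
st();print(pose()[2]['ft_torque'])"
```

```text
t 16.2333 p [5.203e-01 5.270e-02 1.000e-04] az 0.173 F [ 2.  -1.   2.3] w 0.41 j6 -0.21
[ 0.02422582 -0.25104096  0.02823127]
```

Gripped (0.41). Lift straight up and carry.

Emit:
jog_arm([
  [0,0,-0.02,0],
  [0,0,-0.045,0],
  [0,0,-0.07,0],
  [0,0,-0.1,0],
  [0,0,-0.12,0],
])

```text
time: 16.65
tool_pos: [0.5194, 0.0527, 0.1214]
tool_rot: [0.001, 0.643, 0.766, 0.001]
contact_force: [0.8, -0.0, 0.7]
gripper_width: 0.41
```

```bash
python3 -c "
from plan import *
st();plan([(.546,-.2735,.12,.173)])"
```

```text
t 16.65 p [0.5194 0.0527 0.1214] az 0.173 F [ 0.8 -0.   0.7] w 0.41 j6 -0.21
[-326.0, -30.0, 1.0] mm 0.0
```

Emit:
jog_arm([
  [-0.025,-0.002,0,0],
  [-0.06,-0.005,0,0],
  [-0.095,-0.009,0,0],
  [-0.13,-0.012,0,0],
  [-0.163,-0.015,0,0],
])

```text
time: 17.07
tool_pos: [0.5317, -0.1119, 0.1186]
tool_rot: [-0.0, 0.643, 0.766, -0.0]
contact_force: [1.0, 0.7, -1.1]
gripper_width: 0.407
```

Emit:
jog_arm([
  [-0.035,-0.003,0,0],
  [-0.07,-0.007,0,0],
  [-0.105,-0.01,0,0],
  [-0.14,-0.013,0,0],
  [-0.163,-0.015,0,0],
])

```text
time: 17.48
tool_pos: [0.5449, -0.2764, 0.1185]
tool_rot: [-0.0, 0.644, 0.765, -0.0]
contact_force: [-0.1, 0.2, -0.9]
gripper_width: 0.415
```

Emit:
jog_arm([
  [0,0,0.03,0],
  [0,0,0.06,0],
  [0,0,0.085,0],
  [0,0,0.1,0],
  [0,0,0.105,0],
])

```text
time: 17.9
tool_pos: [0.5425, -0.2717, 0.0094]
tool_rot: [-0.004, 0.643, 0.765, -0.0]
contact_force: [0.0, -0.3, -0.3]
gripper_width: 0.413
```

```bash
python3 -c "
from plan import *
st();plan([(.546,-.2735,-.003,.173)])"
```

```text
t 17.9 p [ 0.5425 -0.2717  0.0094] az 0.173 F [ 0.  -0.3 -0.3] w 0.413 j6 -0.76
[-2.0, 3.0, 12.0] mm -0.0
```

Emit:
jog_arm([
  [0,0.002,0.005,0],
  [0,0.002,0.01,0],
  [0,0.002,0.014,0],
  [0,0.002,0.016,0],
  [0,0.002,0.016,0],
])

```text
time: 18.32
tool_pos: [0.5478, -0.2733, -0.0018]
tool_rot: [0.0, 0.643, 0.766, 0.0]
contact_force: [-0.3, -0.8, 0.3]
gripper_width: 0.41
```

Emit:
jog_arm([
  [0,0,0.001,0],
  [0,0,0.002,0],
  [0,0,0.002,0],
])

```text
time: 18.57
tool_pos: [0.5477, -0.2733, -0.0039]
tool_rot: [0.0, 0.643, 0.766, 0.0]
contact_force: [-0.3, 0.1, -0.4]
gripper_width: 0.411
```

Emit:
jog_arm([
  [0,0,0.001,0],
  [0,0,0.002,0],
  [0,0,0.002,0],
])

```text
time: 18.82
tool_pos: [0.5478, -0.2734, -0.005]
tool_rot: [0.0, 0.643, 0.766, -0.0]
contact_force: [-2.3, 1.0, 5.0]
gripper_width: 0.415
```

Floor contact (5 N). Release and rise.

Emit:
jog_arm([
  [0,0,0,0],
  [0,0,0,0],
  [0,0,0,0],
  [0,0,0,0],
  [0,0,0,0],
], fingers=0.75)

```text
time: 19.23
tool_pos: [0.5474, -0.2731, -0.0063]
tool_rot: [-0.0, 0.643, 0.766, -0.0]
contact_force: [-0.4, 0.3, 0.3]
gripper_width: 0.752
```

Emit:
jog_arm([
  [0,0,-0.02,0],
  [0,0,-0.05,0],
  [0,0,-0.09,0],
  [0,0,-0.13,0],
  [0,0,-0.15,0],
])

```text
time: 19.65
tool_pos: [0.5496, -0.2745, 0.1498]
tool_rot: [0.004, 0.643, 0.766, 0.0]
contact_force: [1.7, -0.6, 1.2]
gripper_width: 0.747
```

```bash
python3 - <<'E'
from plan import *
st()
c=snap("wrist","w10",None,1)
im=cv2.imread("pics/w10.png");g=cv2.medianBlur(cv2.cvtColor(im,cv2.COLOR_BGR2GRAY),3)
e=proj("wrist",[[.5478,-.2734,.061],[.5478,-.2734,.005],[.5678,-.2734,.061]],c);print(e)
# bright jar against black tray: blob
x,y=e[0].astype(int);sub=g[y-70:y+50,x-60:x+60];m=(sub>90).astype('u1')
n,l,s,ct=cv2.connectedComponentsWithStats(m)
for i in range(1,n):
  if s[i,4]>150:print(s[i]+[x-60,y-70,0,0,0],ct[i]+[x-60,y-70])
E
```

```text
t 19.65 p [ 0.5496 -0.2745  0.1498] az 0.173 F [ 1.7 -0.6  1.2] w 0.747 j6 -0.76
[[252.54978882 182.45065564]
 [252.62106522 166.66594648]
 [275.86712829 186.33800709]]
[ 230  150   46   55 2041] [252.63400294 177.03184713]
[297 212  15  20 159] [306.39622642 224.56603774]
[192 216  31  16 263] [202.2243346 226.0418251]
```

The jar blob fits the prediction for upright in the tray: columns 230–276, rows 150–205. Now to shut the door by sweeping its outer face with closed fingers.

```bash
cat >> plan.py <<'E'
Hd=loc(-.101,-.075)
def dpt(th,x,y=.085):
    c,s=np.cos(A+th),np.sin(A+th);return Hd+[c*x-s*y,s*x+c*y]
E
python3 - <<'E'
from plan import *
st();a=.173
for th in(1.9,1.75):print(dpt(th,-.05))
plan([(*dpt(1.75,-.055),.15,a),(*dpt(1.75,-.055),.037,a)])
E
```

```text
t 19.7 p [ 0.5514 -0.2756  0.1535] az 0.173 F [ 1.6 -1.4  3. ] w 0.749 j6 -0.76
[0.6655413  0.02147138]
[0.65377759 0.01252612]
[266.0, 155.0, 3.0] mm 0.0
[267.0, 154.0, 116.0] mm 0.0
```

Emit:
jog_arm([
  [0.266,0.155,0,0],
  [0.266,0.155,0,0],
  [0.266,0.155,0,0],
  [0.266,0.155,0,0],
  [0.266,0.155,0,0],
], fingers=0.0)

```text
time: 20.12
tool_pos: [0.62, -0.076, 0.1434]
tool_rot: [-0.0, 0.644, 0.765, -0.0]
contact_force: [0.2, -0.6, -0.2]
gripper_width: 0.042
```

```bash
python3 - <<'E'
from plan import *
st();a=.173
plan([(*dpt(1.75,-.055),.15,a),(*dpt(1.75,-.055),.037,a)])
E
```

```text
t 20.1167 p [ 0.62   -0.076   0.1434] az 0.173 F [ 0.2 -0.6 -0.2] w 0.042 j6 -0.41
[81.0, 53.0, -7.0] mm -0.0
[81.0, 53.0, 106.0] mm -0.0
```

Emit:
jog_arm([
  [0.081,0.053,0,0],
  [0.081,0.053,0,0],
  [0.081,0.053,0,0],
  [0.081,0.053,0,0],
])

```text
time: 20.45
tool_pos: [0.6586, 0.0145, 0.1431]
tool_rot: [-0.0, 0.642, 0.767, 0.0]
contact_force: [-0.2, -0.6, -0.5]
gripper_width: -0.002
```

Emit:
jog_arm([
  [0,0,0.04,0],
  [0,0,0.08,0],
  [0,0,0.106,0],
  [0,0,0.106,0],
])

```text
time: 20.78
tool_pos: [0.6515, 0.0102, 0.0293]
tool_rot: [-0.006, 0.644, 0.765, -0.004]
contact_force: [-0.8, -0.4, -1.3]
gripper_width: -0.002
```

```bash
python3 - <<'E'
from plan import *
st();a=.173
for x in (-.022,):plan([(*dpt(t,x),.037,a) for t in(1.7,1.55,1.4,1.25,1.1,.95,.8)])
E
```

```text
t 20.7833 p [0.6515 0.0102 0.0293] az 0.172 F [-0.8 -0.4 -1.3] w -0.002 j6 -0.27
[5.0, -30.0, -7.0] mm -0.1
[5.0, -43.0, -7.0] mm -0.1
[7.0, -56.0, -7.0] mm -0.1
[11.0, -68.0, -7.0] mm -0.1
[17.0, -80.0, -6.0] mm -0.1
[24.0, -91.0, -6.0] mm -0.1
[33.0, -101.0, -6.0] mm -0.1
```

Emit:
jog_arm([
  [0.003,-0.02,0,0],
  [0.003,-0.035,0,0],
  [0.004,-0.05,0,0],
  [0.006,-0.062,0,0],
  [0.009,-0.074,0,0],
])

```text
time: 21.2
tool_pos: [0.5847, 0.0059, 0.0403]
tool_rot: [0.002, 0.644, 0.765, 0.001]
contact_force: [1.0, -0.1, -0.1]
gripper_width: -0.005
```

```bash
python3 - <<'E'
from plan import *
st();a=.173
plan([(*dpt(t,-.022),.037,a) for t in(1.1,.95,.8,.65,.5,.35)])
E
```

```text
t 21.2 p [0.5847 0.0059 0.0403] az 0.172 F [ 1.  -0.1 -0.1] w -0.005 j6 -0.29
[9.0, -14.0, 3.0] mm -0.1
[17.0, -24.0, 3.0] mm -0.1
[26.0, -34.0, 3.0] mm -0.1
[36.0, -42.0, 3.0] mm -0.1
[48.0, -49.0, 3.0] mm -0.1
[60.0, -54.0, 3.0] mm -0.1
```

Emit:
jog_arm([
  [0.009,-0.014,0,0],
  [0.017,-0.024,0,0],
  [0.026,-0.034,0,0],
  [0.036,-0.042,0,0],
  [0.048,-0.049,0,0],
])

```text
time: 21.62
tool_pos: [0.528, 0.0454, 0.0398]
tool_rot: [0.002, 0.644, 0.765, 0.001]
contact_force: [1.9, -0.6, 0.4]
gripper_width: -0.002
```

```bash
python3 - <<'E'
from plan import *
st();a=.173
plan([(*dpt(t,-.022),.037,a) for t in(.4,.3,.2,.1,.03)])
E
```

```text
t 21.6167 p [0.528  0.0454 0.0398] az 0.171 F [ 1.9 -0.6  0.4] w -0.002 j6 -0.23
[7.0, -3.0, 3.0] mm -0.1
[15.0, -6.0, 3.0] mm -0.1
[24.0, -7.0, 3.0] mm -0.1
[33.0, -8.0, 3.0] mm -0.1
[39.0, -8.0, 3.0] mm -0.1
```

Emit:
jog_arm([
  [0.007,-0.003,0,0],
  [0.015,-0.006,0,0],
  [0.024,-0.007,0,0],
  [0.03,-0.008,0,0],
  [0.033,-0.008,0,0],
])

```text
time: 22.03
tool_pos: [0.5132, 0.0782, 0.0378]
tool_rot: [-0.0, 0.643, 0.766, -0.0]
contact_force: [0.4, -0.8, 0.1]
gripper_width: 0.005
```

Emit:
jog_arm([
  [0.002,0,0,0],
  [0.004,0,0,0],
  [0.006,0,0,0],
  [0.008,0,0,0],
  [0.008,0,0,0],
])

```text
time: 22.45
tool_pos: [0.5119, 0.0854, 0.0376]
tool_rot: [-0.0, 0.643, 0.766, -0.0]
contact_force: [-0.4, -0.4, 0.6]
gripper_width: 0.001
```

```bash
python3 - <<'E'
from plan import *
st();p,R,s=pose();print("tool in shut-door frame",((p[:2]-Hd)@R2).round(4),"x axis",R[:,0].round(2))
E
```

```text
t 22.45 p [0.5119 0.0854 0.0376] az 0.173 F [-0.4 -0.4  0.6] w 0.001 j6 -0.15
tool in shut-door frame [-0.0217  0.086 ] x axis [-0.17  0.99  0.  ]
```

Emit:
jog_arm([
  [0.002,0,0,0],
  [0.003,0,0,0],
  [0.004,0,0,0],
  [0.004,0,0,0],
])

```text
time: 22.78
tool_pos: [0.5115, 0.0886, 0.0378]
tool_rot: [0.0, 0.643, 0.766, -0.0]
contact_force: [0.6, -2.5, -0.2]
gripper_width: 0.0
```

Emit:
jog_arm([
  [0.001,0,0,0],
  [0.002,0,0,0],
  [0.003,0,0,0],
  [0.003,0,0,0],
])

```text
time: 23.12
tool_pos: [0.5116, 0.0887, 0.0378]
tool_rot: [0.003, 0.643, 0.766, -0.002]
contact_force: [2.7, -13.0, -1.6]
gripper_width: 0.001
```

The door is at its stop: 13 N with no motion. Back off and rise.

Emit:
jog_arm([
  [-0.01,0,0,0],
  [-0.02,0,0,0],
  [-0.02,0,-0.03,0],
  [-0.02,0,-0.07,0],
  [-0.02,0,-0.11,0],
])

```text
time: 23.53
tool_pos: [0.5129, 0.0721, 0.1476]
tool_rot: [-0.002, 0.644, 0.765, -0.001]
contact_force: [1.5, -0.7, 0.9]
gripper_width: 0.001
```

Emit:
jog_arm([
  [0,-0.04,-0.03,0],
  [0,-0.08,-0.06,0],
  [0,-0.12,-0.06,0],
  [0,-0.12,-0.06,0],
  [0,-0.12,-0.06,0],
])

```text
time: 23.95
tool_pos: [0.3953, 0.0515, 0.2096]
tool_rot: [0.001, 0.644, 0.765, 0.002]
contact_force: [0.5, 0.4, 0.7]
gripper_width: -0.003
```

```bash
python3 - <<'E'
from plan import *
st()
# numeric check: compare with the first top/scene pictures
for n in("top","scene"):
    snap(n,"end_"+n)
    a=cv2.imread(f"pics/{n}_raw.png");b=cv2.imread(f"pics/end_{n}.png")
    d=cv2.absdiff(cv2.GaussianBlur(a,(3,3),0),cv2.GaussianBlur(b,(3,3),0)).max(2)
    m=(d>35).astype('u1');k,l,s,ct=cv2.connectedComponentsWithStats(m)
    print(n,[ (s[i].tolist()) for i in range(1,k) if s[i,4]>12])
    print(" expect jar",proj(n,[[.5478,-.2734,.033]]).round(),"can",proj(n,[.784,-.205,.07]).round(),"thin",proj(n,[.443,-.496,.05]).round(),"kit",proj(n,[.769,.206,.046]).round(),"post",proj(n,[*lever(0),.15]).round(),"pull shut",proj(n,[*door(0),.08]).round())
E
```

```text
t 23.95 p [0.3953 0.0515 0.2096] az 0.173 F [0.5 0.4 0.7] w -0.003 j6 -0.23
top [[301, 201, 14, 14, 140], [157, 202, 56, 36, 748], [148, 225, 72, 159, 5993], [156, 228, 7, 9, 39], [204, 228, 6, 7, 17], [211, 257, 42, 102, 2165], [0, 269, 110, 115, 5549], [77, 300, 32, 32, 379], [95, 323, 51, 47, 896], [77, 338, 16, 13, 37], [206, 353, 38, 24, 237], [130, 358, 20, 26, 167], [252, 369, 5, 4, 13], [163, 370, 8, 14, 61], [121, 372, 16, 12, 111], [136, 379, 8, 5, 28]]
 expect jar [[307. 208.]] can [[288. 136.]] thin [[374. 240.]] kit [[167. 140.]] post [[133. 209.]] pull shut [[201. 227.]]
scene [[207, 0, 34, 43, 774], [234, 0, 73, 65, 1894], [279, 0, 43, 25, 781], [395, 0, 22, 7, 126], [273, 3, 3, 7, 17], [380, 20, 32, 17, 326], [415, 27, 3, 7, 19], [188, 40, 43, 41, 880], [382, 41, 5, 10, 30], [187, 55, 6, 14, 40], [272, 55, 5, 8, 24], [194, 59, 3, 11, 29], [261, 58, 5, 7, 29], [354, 61, 48, 16, 324], [265, 63, 62, 48, 1187], [236, 85, 21, 10, 97], [172, 93, 18, 15, 163], [340, 101, 20, 10, 83], [239, 104, 31, 7, 129], [178, 109, 9, 13, 76], [210, 118, 28, 11, 187], [214, 127, 61, 44, 1310], [310, 147, 29, 25, 186], [305, 153, 4, 13, 22], [303, 156, 2, 9, 15], [305, 168, 5, 4, 15], [202, 211, 18, 26, 371]]
 expect jar [[210. 222.]] can [[279. 264.]] thin [[115. 221.]] kit [[408. 209.]] post [[373. 124.]] pull shut [[306. 156.]]
```

Nothing changed at the can, thinner, kit box or lever post. The jar shows where expected in both views, and the changes at the door match a closed panel. Handing in.

```bash
python3 -c "
from h import *
print(manip.job_done())"
```

```text
the job is handed in; nothing more can be done
None
```

The job is handed in, at about 24 s of the 72 s allowed. No verdict is reported. I opened the door by its pull to about 1.69 rad and swung the feed lever to its hard stop, where the force rose to 24 N with no further motion. I then guided the lever home and saw the jar standing on the apron. Next I put the jar in the middle-sized tray, with floor contact felt at 5 N. Last, I pushed the door shut to its stop, where the force rose to 13 N with no motion.

**Last checks:**
- **Jar and bystanders:** compared with the start pictures, the jar shows in the tray in both the top and scene views. The can, thinner, kit box and lever post show no change.
- **Jar upright:** its outline in the wrist view, just after I let go, matched a standing jar.
- **Pictures not viewed:** I had used all 12 picture views, so these final picture checks were numeric only. The door being shut rests on the force at its stop and the changes around its pull.

**What went wrong on the way:**
- **Fingertips:** they sit about 33 mm further back than the reported TCP. So the first pull on the door slipped off, the next grips caught only the end of its bar, and my first grip on the lever post closed on nothing.
- **Cabinet contact:** a gripper knuckle touched the cabinet front with about 17 N, under the 40 N limit. I turned the jaws and went down again without contact.

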